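# Dry-stack the two strips and find which way the glue cap unscrews

### The job

Get ready to glue up a handle blank: first lay one of the two identical wooden strips squarely on top of the other, flush on all sides, and let go of it. Then open the glue canister: nobody remembers whether its quarter-turn cap has a right-hand or a left-hand thread, so try one way and, if it stops dead, the other, then lift the cap off and finish while holding it in the gripper, at least 5 cm above where it sat. Leave the chisel, the pincers and the pencil where they lie.

Things in the scene. Friction and masses are not known exactly. Their poses are not given: they have to be found in the camera images.
- strip_a: flat plain wooden strip, 50 x 160 x 20 mm (its x, y, z), lying flat on the desk to the robot's left at the start; loose, about 0.1 kg. Origin at the centre of its underside; long side along its y, width (grasp across it) along its x
- strip_b: second strip, identical to strip_a (50 x 160 x 20 mm, same axes and origin), lying flat on the desk to the robot's right at the start. Either may go on the other
- canister: round sheet-steel glue canister, 76 mm across, on a 110 x 110 x 14 mm plywood foot that is screwed to the desk (does not move). Origin at the centre of the foot's underside. Its shoulder ends 92 mm above the desk, where the neck (28 mm across, 28 mm high, standing out to 45 mm across at its thread) begins; its axis is vertical through the origin. Its z axis points up
- cap: black ribbed screw cap, 54 mm across and 38 mm high, loose, 60 g, on the canister's neck. Origin at the centre of its lower rim, which sits 95 mm above the desk (top 133 mm); z up. Thread right- or left-handed at random in each start, no outside mark. Turned the wrong way it stops dead after 0.05 to 0.3 rad, the right way it turns easily to a stop at about 1.2 rad.
- neck_top (a point): centre of the neck's top end, under the cap, 120 mm above the desk, on the cap's turning axis. Turned 0.85 rad or more the right way from its start, the cap lifts straight off by its weight alone (20 mm up clears the hidden catches, 28 mm the neck); at smaller angles it rises only about 4 mm and is caught
- chisel: wood chisel with a wooden handle, 270 mm long, lying on the desk; bystander, leave alone
- pincers: red-handled pincers, 200 mm long, lying flat on the desk near its front edge; bystander, leave alone
- pencil: flat red carpenter's pencil, 163 mm long, lying on the desk near its front edge; bystander, leave alone
Mind the look-alikes: they are no part of the job. Of the things that look like the cap, the smallest one is meant.

How it is judged (in metres and radians):
On the way, in this order (a step that is already met when the one before it is completed fails the run):
1. one strip lies squarely on the other, let go, while the cap is still on the canister (horizontal distance between strip_a and strip_b below 0.007 m and distance between strip_a and strip_b below 0.025 m and angle between the x axis of strip_a and the x axis of strip_b, either way round below 0.09 rad and angle between each of strip_a, strip_b's own z axis and vertical below 0.06 rad and height (world z) of each of strip_a, strip_b below 0.03 m and contact force between the fingers and strip_a below 0.05 N and contact force between the fingers and strip_b below 0.05 N and linear speed of each of strip_a, strip_b below 0.02 m/s and z of cap in the frame of canister below 0.105 m), for 0.3 s.
2. the cap, turned the way it loosens, comes up past the neck's catches in the fingers (z of cap in the frame of canister above 0.125 m and contact force between the fingers and cap above 0.5 N), for 0.1 s.
At the end, for the whole second after the job is handed in: The strips lie flat, one on the other, within 7 mm of centre and 0.09 rad of parallel, at rest and not touched by the fingers; the fingers grip the cap and hold it still, its lower rim at least 4.5 cm above where it sat on the canister, touching nothing of the canister (horizontal distance between strip_a and strip_b below 0.007 m and distance between strip_a and strip_b below 0.025 m and angle between the x axis of strip_a and the x axis of strip_b, either way round below 0.09 rad and angle between each of strip_a, strip_b's own z axis and vertical below 0.06 rad and height (world z) of each of strip_a, strip_b below 0.03 m and contact force between the fingers and strip_a below 0.05 N and contact force between the fingers and strip_b below 0.05 N and linear speed of each of strip_a, strip_b below 0.02 m/s and z of cap in the frame of canister above 0.14 m and contact force between the fingers and cap above 0.5 N and contact force between cap and canister below 0.05 N and linear speed of cap below 0.03 m/s); the arm keeps its last pose, push and grip.
It fails at once if the chisel is moved more than 3 cm (distance of chisel from where it was at the start of the episode above 0.03 m).
It fails at once if the pincers is moved more than 3 cm (distance of pincers from where it was at the start of the episode above 0.03 m).
It fails at once if the pencil is moved more than 3 cm (distance of pencil from where it was at the start of the episode above 0.03 m).
It also fails if it takes over 50 s, if anything falls off the work surface, if the arm or the gripper's body presses on something with over 40 N, if the wrist force passes 120 N, or if a joint passes its speed limit or range.

### The arm

A 6-joint arm with a two-finger parallel gripper is mounted at the origin on a cart in front of the work surface, level with it; the furniture and walls round the work are solid. World frame = base frame: x ahead of the robot, y to its left, z up, the work surface at z = 0. Lengths are in mm, angles in degrees, forces in N, time in s.
With the tool pointing down it reaches from about 300 to 950 mm from the base axis. Payload 3.1 kg.
Tool frame: the origin (TCP) lies at the very end of the fingers, on their centre line; the grasp point (between the pads) lies 19 mm behind it; z points along the fingers, y is the line along which they close (so a half turn about z gives the same grasp; the last joint's range is limited). The gripper opens to 85 mm and grips with 20 to 120 N. Pads are 22 mm wide; open, the fingers measure 114 mm over their backs; the gripper's body (76 mm by 85 mm) begins 54 mm behind the grasp point. The pads swing forward as they close: fully open they stand 13 mm farther back than shut.
Start: joints at [-68.795, 17.653, 93.61, -0, 68.738, -3.994], TCP at [266.074, -565.541, 231.272] pointing down, gripper open.
Joint ranges: [-175.34, 175.34], [-45.06, 112.39], [2.9, 150.54], [-68.45, 248.45], [3.09, 151.38], [-168.51, 168.51]. Speed limits (degrees/s): [159.86, 159.86, 180, 180, 180, 180].

### API

Orientations are given as [roll, pitch, yaw] about the fixed x, y, z axes, in that order (R = Rz(yaw) Ry(pitch) Rx(roll)).
In Python, from plant import sensors, eyes, order gives the robot as it stands.
- The arm moves only by the shell command python3 -m crank 'ROWS'. ROWS is a JSON object whose one key "moves" holds a list of rows, each an object with "fingers": the opening, from -1 (shut) to 1 (fully open); "delta_pos": the shift along the tool's x, y, z in units of 40 mm (1.0 is 40 mm), a list of three; "roll": the turn about the tool's z in units of 8 degrees (1.0 is 8 degrees). A call has exactly 5 rows; each row is the pose to reach, as a shift and turn from the pose commanded when the call began, along the tool's axes at that moment; what a row does not reach only later rows make up. A row lasts 1/8 s, in which the tool goes at most 62.5 mm and 10.7 degrees, less where a joint would pass 70% of its speed; a pose out of reach is approached as far as the arm can. A call with a gripper value outside its range is refused whole. The fingers move at their own pace and stop on an object; the grip force is fixed at half the most. Time passes only in rows, so rows that repeat a pose let the fingers close, or fill a call up. It gives the time, the measured TCP pose, the force, the opening and the grip force at its end, in the units of the state.
- sensors.get_obs(): the state, without advancing time (a new reading comes with each control period).
- eyes.read_camera(name): name is "side" or "top" or "wrist"; returns a dict with "frame" (420x560x3 uint8, red, green, blue), "fx", "fy", "cx", "cy" (pixels), "origin" and "rotation" of the camera in the world. Camera axes: x right, y up, looking along -z (the intrinsics and any distortion apply to the point x, -y, -z); pixel columns grow to the right and rows downward; lengths in mm; the calibration is good to about 2 mm. A picture is of the moment at which its call begins. There is no depth.
- order.close_job(): hands the job in; it is judged then, once.
The state is a dict: "time": time; "joints": joint angles; "qd": joint speeds; "joint_torque": joint torques, N m; "tcp_pos": TCP position; "tool_rot": TCP orientation; "force": force on the tool from outside, world axes, zero at the start; "moment": the same for the moment, N m; "width": finger opening in mm; "gripper_force": force on a finger pad.
Only numpy, scipy, OpenCV 4.12 (cv2) and the standard library are available. Lean on these libraries where they do the work, as an engineer would, in place of code of your own. Each camera call takes 0.05 s, during which the arm holds its last target. There are 200 camera calls.

## Working session

There is one attempt and no reset: what is moved stays moved. The work goes in short steps, Python scripts to look and compute and a shell command to move; the robot and the scene stay as the last step left them, time stands still between calls to the robot, and variables do not carry over. Pictures are saved under pics/ and viewed, at most 10 in all, crops included, and the job is handed in when it is done.

```bash
mkdir -p pics; ls
cat > h.py <<'E'
import numpy as np, cv2, json, pickle
from plant import sensors, eyes, order
def snap(n,f):
    d=eyes.read_camera(n); cv2.imwrite('pics/'+f+'.png',d['frame'][:,:,::-1]); pickle.dump(d,open('pics/'+f+'.pkl','wb')); return d
def load(f): return pickle.load(open('pics/'+f+'.pkl','rb'))
def ray(d,px,z):
    c=np.array([(px[0]-d['cx'])/d['fx'],-(px[1]-d['cy'])/d['fy'],-1.])
    r=np.array(d['rotation'])@c; o=np.array(d['origin']); return o+r*(z-o[2])/r[2]
def proj(d,p):
    c=np.array(d['rotation']).T@(np.array(p)-np.array(d['origin'])); return d['cx']+d['fx']*c[0]/-c[2], d['cy']-d['fy']*c[1]/-c[2]
E
python3 - <<'E'
from h import *
for n in('top','side'):
    d=snap(n,n+'0'); print({k:v for k,v in d.items() if k!='frame'})
print(sensors.get_obs())
E
```

```text
pics
{'fx': 395.97223462515694, 'fy': 395.97223462515694, 'cx': 274.92918466282214, 'cy': 204.93768892868152, 'origin': array([ 395.01951593,  -65.94623726, 1259.36155884]), 'rotation': array([  3.92635053,   0.30657585, -89.44420209])}
{'fx': 439.2815624749605, 'fy': 439.2815624749605, 'cx': 276.09735520626634, 'cy': 206.32722327432742, 'origin': array([  115.51884686, -1149.40583761,   720.02993863]), 'rotation': array([ 61.68009143,  -0.21858254, -19.76859964])}
{'time': 0.1, 'joints': array([-6.87964708e+01,  1.77002523e+01,  9.36834467e+01,  1.30979690e-03,
        6.87396484e+01, -3.99264093e+00]), 'qd': array([-0.04023444, -0.03882773, -0.20635304,  0.04424952, -0.0345843 ,
       -0.0476421 ]), 'joint_torque': array([-1.28282450e-04, -4.16410124e+01, -2.77644002e+01, -1.12422283e-04,
        4.00627861e-03, -1.08548392e-05]), 'tcp_pos': array([ 265.78542364, -564.82047131,  230.14379707]), 'tool_rot': array([-1.79877037e+02, -9.80513636e-03,  2.51956833e+01]), 'force': array([ 0.24125112,  0.29153229, -0.403894  ]), 'moment': array([0.02361385, 0.02147955, 0.00878904]), 'gripper_force': 0.0, 'width': 85.4874029756444}
```

```bash
sed -i "s/^from plant/from scipy.spatial.transform import Rotation as Ro\nfrom plant/; s/np.array(d\['rotation'\])/Ro.from_euler('xyz',d['rotation'],degrees=True).as_matrix()/" h.py; cat h.py | head -12
```

```text
import numpy as np, cv2, json, pickle
from scipy.spatial.transform import Rotation as Ro
from plant import sensors, eyes, order
def snap(n,f):
    d=eyes.read_camera(n); cv2.imwrite('pics/'+f+'.png',d['frame'][:,:,::-1]); pickle.dump(d,open('pics/'+f+'.pkl','wb')); return d
def load(f): return pickle.load(open('pics/'+f+'.pkl','rb'))
def ray(d,px,z):
    c=np.array([(px[0]-d['cx'])/d['fx'],-(px[1]-d['cy'])/d['fy'],-1.])
    r=Ro.from_euler('xyz',d['rotation'],degrees=True).as_matrix()@c; o=np.array(d['origin']); return o+r*(z-o[2])/r[2]
def proj(d,p):
    c=Ro.from_euler('xyz',d['rotation'],degrees=True).as_matrix().T@(np.array(p)-np.array(d['origin'])); return d['cx']+d['fx']*c[0]/-c[2], d['cy']-d['fy']*c[1]/-c[2]
```

View pics/top0.png

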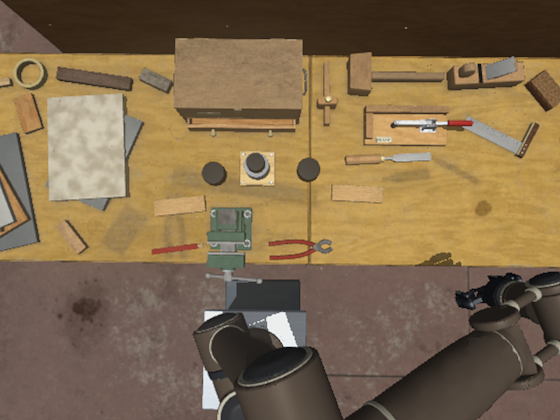

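View pics/side0.png

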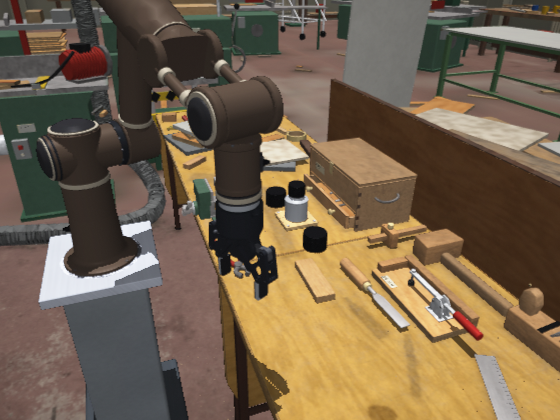

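Run:
```python
from h import *
d=load('top0'); im=d['frame'][:,:,::-1]
c=cv2.resize(im[140:225,145:405],None,fx=3,fy=3,interpolation=cv2.INTER_CUBIC)
cv2.imwrite('pics/crop1.png',c)
# strip colour segmentation trial
for p in [(180,205),(357,193)]:print(ray(d,p,20), im[p[1],p[0]])
print(ray(d,(257,163),133), ray(d,(214,173),50),ray(d,(309,169),50))
```

```text
[477.03684386 239.70387419  20.        ] [114 167 206]
[ 519.99649095 -315.84770256   20.        ] [114 168 207]
[592.54476429  -6.49163953 133.        ] [574.83316683 130.00290368  50.        ] [ 589.85047863 -162.50031322   50.        ]
```

View pics/crop1.png

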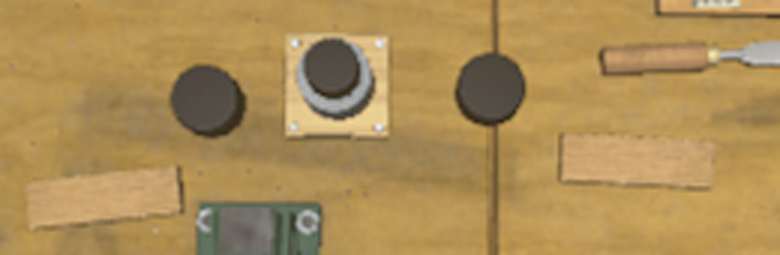

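Run:
```python
from h import *
d=load('top0'); im=d['frame']; ims=cv2.resize(im,None,fx=4,fy=4,interpolation=cv2.INTER_CUBIC)
hsv=cv2.cvtColor(ims,cv2.COLOR_RGB2HSV)
for n,(x0,x1,y0,y1) in {'a':(145,212,190,222),'b':(325,390,178,208)}.items():
    h=hsv[4*y0:4*y1,4*x0:4*x1]; rgb=ims[4*y0:4*y1,4*x0:4*x1].astype(int)
    m=((rgb[...,2]>92)&(rgb[...,0]>150)).astype(np.uint8)
    m=cv2.morphologyEx(m,cv2.MORPH_OPEN,np.ones((9,9)))
    c=max(cv2.findContours(m,0,1)[0],key=cv2.contourArea)
    r=cv2.minAreaRect(c); b=(cv2.boxPoints(r)+.5)/4+[x0,y0]-.5
    w=np.array([ray(d,p,20)[:2] for p in b]); e=np.roll(w,-1,0)-w
    print(n,np.round(b,1).tolist(),w.mean(0),np.linalg.norm(e,axis=1),np.degrees(np.arctan2(e[:,1],e[:,0])))
    cv2.imwrite('pics/m%s.png'%n,m*255)
o=[145-.33,140-.33]
print('cap',ray(d,(332/3+o[0],67/3+o[1]),133),[ray(d,(x/3+o[0],y/3+o[1]),14) for x,y in((286,36),(391,36),(391,134),(286,134))])
```

```text
a [[152.6, 199.6], [203.1, 194.5], [204.8, 210.5], [154.2, 215.6]] [476.86224593 243.86073855] [159.68970936  50.83010351 159.24269575  50.82707218] [ -83.65469673 -172.96600639   96.34157156    7.53800917]
b [[331.8, 200.4], [332.4, 183.8], [383.0, 185.7], [382.4, 202.3]] [ 519.8437782  -317.07079391] [ 52.37125583 159.07591277  52.32389567 158.62119564] [ -2.17231626 -91.67204152 177.32925196  88.34721553]
cap [595.39427801  -1.67410045 133.        ] [array([649.35418864,  54.3753544 ,  14.        ]), array([650.3127687 , -57.04162862,  14.        ]), array([545.75794472, -58.0545541 ,  14.        ]), array([544.75504674,  52.72851726,  14.        ])]
```

```bash
cat > go.py <<'E'
import sys; from h import *
def show():
    s=sensors.get_obs(); print('t %.2f'%s['time'],np.round(s['tcp_pos'],1),np.round(s['tool_rot'],1),'F',np.round(s['force'],1),'Mz %.2f w %.1f g %.1f'%(s['moment'][2],s['width'],s['gripper_force']))
    return s
if __name__=='__main__':
    s=show()
    if len(sys.argv)>4:
        x,y,z,yaw=map(float,sys.argv[1:5]); R=Ro.from_euler('xyz',s['tool_rot'],degrees=True).as_matrix()
        print('delta',np.round(R.T@(np.array([x,y,z])-s['tcp_pos'])/40,3),'roll %.3f'%(-((yaw-s['tool_rot'][2]+180)%360-180)/8))
E
python3 -m crank '{"moves":[{"fingers":1,"delta_pos":[1.2,-0.4,0.3],"roll":-1.2},{"fingers":1,"delta_pos":[2.5,-0.9,0.6],"roll":-2.4},{"fingers":1,"delta_pos":[3.9,-1.35,0.9],"roll":-3.6},{"fingers":1,"delta_pos":[5.3,-1.8,1.2],"roll":-4.8},{"fingers":1,"delta_pos":[6.6,-2.3,1.5],"roll":-6.0}]}'; python3 go.py 520 -317 110 88.3
```

```text
time: 0.72
tcp_pos: [466.9, -368.3, 170.5]
tool_rot: [-180.0, -0.0, 73.5]
force: [-0.3, 0.0, 0.5]
width: 85.5
gripper_force: 0.0
t 0.72 [ 466.9 -368.3  170.5] [-180.    -0.    73.5] F [-0.3  0.   0.5] Mz -0.00 w 85.5 g 0.0
delta [1.606 0.911 1.513] roll -1.848
```

```bash
python3 -m crank '{"moves":[{"fingers":1,"delta_pos":[0.6,0.35,0.6],"roll":-0.7},{"fingers":1,"delta_pos":[1.2,0.7,1.2],"roll":-1.4},{"fingers":1,"delta_pos":[1.61,0.91,1.51],"roll":-1.85},{"fingers":1,"delta_pos":[1.61,0.91,1.51],"roll":-1.85},{"fingers":1,"delta_pos":[1.61,0.91,1.51],"roll":-1.85}]}' >/dev/null; python3 go.py 520 -317 8 88.3
python3 - <<'E'
from h import *
d=snap('wrist','w1'); print({k:d[k] for k in d if k!='frame'})
im=d['frame'].copy()
th=np.radians(-1.7); ux=np.array([np.cos(th),np.sin(th)]); uy=np.array([-ux[1],ux[0]])
P=[tuple(int(round(v)) for v in proj(d,[*(np.array([519.8,-317.1])+a*25*ux+b*80*uy),20])) for a,b in((1,1),(1,-1),(-1,-1),(-1,1))]
print(P); cv2.polylines(im,[np.array(P)],True,(255,0,0),1); cv2.imwrite('pics/w1o.png',im[:,:,::-1])
E
```

```text
t 1.35 [ 519.3 -319.8  111.7] [1.80e+02 1.00e-01 8.79e+01] F [-0.9 -0.   0.4] Mz 0.05 w 85.4 g 0.0
delta [0.072 0.014 2.591] roll -0.046
{'fx': 301.21228521208775, 'fy': 301.21228521208775, 'cx': 278.2019876656436, 'cy': 212.00629664627337, 'origin': array([ 523.53620424, -236.08912185,  255.36031025]), 'rotation': array([-19.10571398,  -0.10986518,  -2.06282093])}
[(310, 109), (305, 294), (250, 294), (242, 109)]
```

View pics/w1o.png

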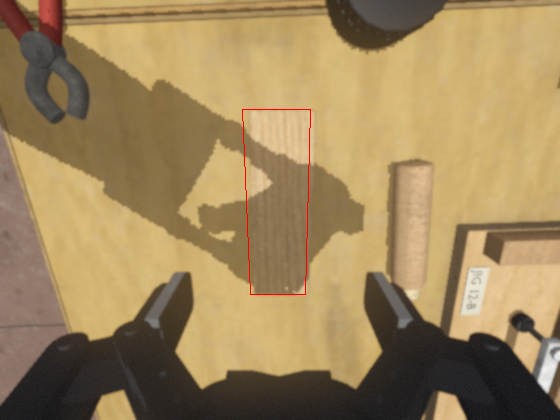

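```bash
python3 -m crank '{"moves":[{"fingers":1,"delta_pos":[0.07,0.01,0.8],"roll":0},{"fingers":1,"delta_pos":[0.07,0.01,1.6],"roll":0},{"fingers":1,"delta_pos":[0.07,0.01,2.3],"roll":0},{"fingers":1,"delta_pos":[0.07,0.01,2.65],"roll":0},{"fingers":1,"delta_pos":[0.07,0.01,2.65],"roll":0}]}' >/dev/null; python3 go.py 520 -317 5 88.3
python3 -m crank '{"moves":[{"fingers":-1,"delta_pos":[0,0,0],"roll":0},{"fingers":-1,"delta_pos":[0,0,0],"roll":0},{"fingers":-1,"delta_pos":[0,0,0],"roll":0},{"fingers":-1,"delta_pos":[0,0,0],"roll":0},{"fingers":-1,"delta_pos":[0,0,0],"roll":0}]}'>/dev/null; python3 go.py 520 -317 5 88.3
```

```text
t 2.02 [ 519.1 -316.3    4.6] [-179.9   -0.    87.9] F [0.4 0.4 0.2] Mz 0.03 w 85.3 g 0.0
delta [-0.015  0.024 -0.011] roll -0.045
t 2.65 [ 521.4 -317.1    6.8] [1.798e+02 1.000e-01 8.800e+01] F [0.5 0.8 5.9] Mz -0.02 w 48.6 g 64.5
delta [ 0.001 -0.034  0.046] roll -0.036
```

```bash
python3 -m crank '{"moves":[{"fingers":-1,"delta_pos":[0,0,-0.6],"roll":0},{"fingers":-1,"delta_pos":[0,0,-1.6],"roll":0},{"fingers":-1,"delta_pos":[0,0,-2.7],"roll":0},{"fingers":-1,"delta_pos":[0,0,-3.8],"roll":0},{"fingers":-1,"delta_pos":[0,0,-4.5],"roll":0}]}'>/dev/null; python3 go.py 476.9 243.9 185 96.5
```

```text
t 3.27 [ 520.3 -316.3  187.4] [1.799e+02 1.000e-01 8.800e+01] F [-0.1 -0.3 -1.1] Mz -0.01 w 48.4 g 63.8
delta [13.959 -1.571  0.035] roll -1.061
```

Two calls of about 7 units each.

```bash
python3 -m crank '{"moves":[{"fingers":-1,"delta_pos":[0.9,-0.1,0],"roll":0},{"fingers":-1,"delta_pos":[2.3,-0.2,0],"roll":-0.2},{"fingers":-1,"delta_pos":[3.7,-0.4,0],"roll":-0.4},{"fingers":-1,"delta_pos":[5.1,-0.6,0],"roll":-0.6},{"fingers":-1,"delta_pos":[6.5,-0.8,0],"roll":-0.8}]}'>/dev/null; python3 -m crank '{"moves":[{"fingers":-1,"delta_pos":[1.4,0,0],"roll":0},{"fingers":-1,"delta_pos":[2.8,0,0],"roll":0},{"fingers":-1,"delta_pos":[4.2,0,0],"roll":0},{"fingers":-1,"delta_pos":[5.4,0,0],"roll":0},{"fingers":-1,"delta_pos":[6.2,0,0],"roll":0}]}'>/dev/null;  python3 go.py 476.9 243.9 80 96.5
```

```text
t 4.53 [476.8 194.3 184.7] [-180.    -0.    94.5] F [ 0.5  0.  -1.4] Mz -0.01 w 48.4 g 63.7
delta [1.235 0.101 2.618] roll -0.248
```

```bash
python3 -m crank '{"moves":[{"fingers":-1,"delta_pos":[0.6,0.05,0.3],"roll":-0.1},{"fingers":-1,"delta_pos":[1.1,0.1,1.2],"roll":-0.25},{"fingers":-1,"delta_pos":[1.24,0.1,2.2],"roll":-0.25},{"fingers":-1,"delta_pos":[1.24,0.1,2.5],"roll":-0.25},{"fingers":-1,"delta_pos":[1.24,0.1,2.5],"roll":-0.25}]}'>/dev/null;  python3 go.py 476.9 243.9 26 96.5
python3 - <<'E'
from h import *
from go import show
s=show()
d=snap('wrist','w2'); im=d['frame'].copy()
def rect(c,yaw,z,col):
    th=np.radians(yaw-90); ux=np.array([np.cos(th),np.sin(th)]); uy=np.array([-ux[1],ux[0]])
    P=[tuple(int(round(v)) for v in proj(d,[*(np.array(c)+a*25*ux+b*80*uy),z])) for a,b in((1,1),(1,-1),(-1,-1),(-1,1))]
    print(P); cv2.polylines(im,[np.array(P)],True,col,1)
rect([476.9,243.9],96.5,20,(255,0,0))
rect(s['tcp_pos'][:2],s['tool_rot'][2],s['tcp_pos'][2]+14,(0,0,255))
cv2.imwrite('pics/w2o.png',im[:,:,::-1])
E
```

```text
t 5.15 [477.2 241.5  84.2] [-179.9    0.    96.4] F [-0.7 -0.3 -0.8] Mz -0.04 w 48.3 g 63.7
delta [0.062 0.002 1.456] roll -0.013
t 5.15 [477.2 241.5  84.2] [-179.9    0.    96.4] F [-0.7 -0.3 -0.8] Mz -0.04 w 48.3 g 63.7
[(314, 109), (307, 314), (246, 314), (238, 110)]
[(336, 117), (319, 404), (233, 404), (214, 117)]
```

View pics/w2o.png

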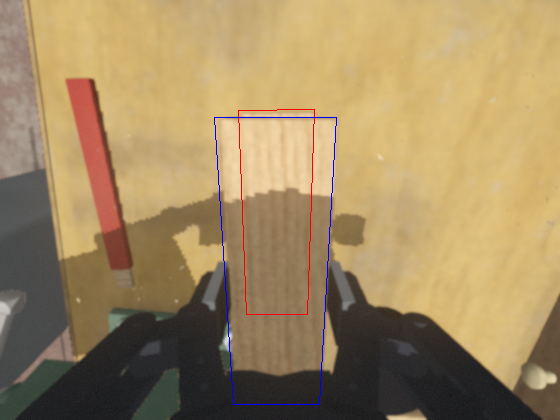

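```bash
python3 -m crank '{"moves":[{"fingers":-1,"delta_pos":[0.03,0,0.4],"roll":0},{"fingers":-1,"delta_pos":[0.03,0,0.8],"roll":0},{"fingers":-1,"delta_pos":[0.03,0,1.1],"roll":0},{"fingers":-1,"delta_pos":[0.03,0,1.35],"roll":0},{"fingers":-1,"delta_pos":[0.03,0,1.35],"roll":0}]}'>/dev/null;  for i in 1 2 3; do python3 go.py 476.9 243.9 25 96.5; done
python3 - <<'E'
from h import *
from go import show
s=show()
d=snap('wrist','w3'); s=show()
im=d['frame'][:,:,::-1]
cv2.imwrite('pics/w3c.png',cv2.resize(im[60:260,180:380],None,fx=3,fy=3,interpolation=cv2.INTER_CUBIC))
E
```

```text
t 5.83 [476.9 242.8  29.6] [-179.9    0.    96.4] F [-0.7  0.3 -0.5] Mz 0.02 w 47.8 g 63.7
delta [0.028 0.003 0.116] roll -0.013
t 5.83 [476.9 242.8  29.6] [-179.9    0.    96.4] F [-0.7  0.3 -0.5] Mz 0.02 w 47.8 g 63.7
delta [0.028 0.003 0.116] roll -0.013
t 5.83 [476.9 242.8  29.6] [-179.9    0.    96.4] F [-0.7  0.3 -0.5] Mz 0.02 w 47.8 g 63.7
delta [0.028 0.003 0.116] roll -0.013
t 5.83 [476.9 242.8  29.6] [-179.9    0.    96.4] F [-0.7  0.3 -0.5] Mz 0.02 w 47.8 g 63.7
t 5.88 [477.5 243.   30.3] [-179.9    0.    96.4] F [ 0.5 -0.4 -0.7] Mz 0.00 w 48.5 g 63.7
```

View pics/w3c.png

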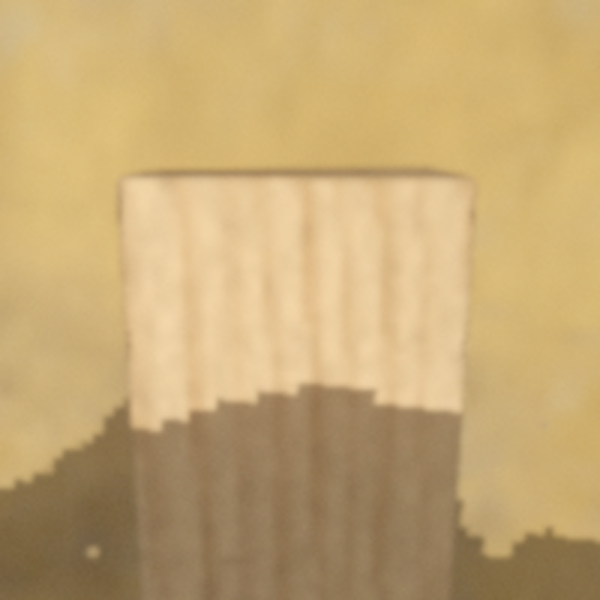

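```bash
python3 -m crank '{"moves":[{"fingers":-1,"delta_pos":[0.03,0,0.04],"roll":0},{"fingers":-1,"delta_pos":[0.03,0,0.08],"roll":0},{"fingers":-1,"delta_pos":[0.03,0,0.11],"roll":0},{"fingers":-1,"delta_pos":[0.03,0,0.11],"roll":0},{"fingers":-1,"delta_pos":[0.03,0,0.11],"roll":0}]}';  python3 go.py 476.9 243.9 25 96.5
```

```text
time: 6.5
tcp_pos: [478.0, 244.6, 26.9]
tool_rot: [180.0, -0.0, 96.4]
force: [-1.3, 0.3, 2.5]
width: 48.0
gripper_force: 64.1
t 6.50 [478.  244.6  26.9] [180.   -0.   96.4] F [-1.3  0.3  2.5] Mz 0.01 w 48.0 g 64.1
delta [-0.013 -0.029  0.047] roll -0.012
```

Contact (force 2.5 N up). Release, then rise.

```bash
python3 -m crank '{"moves":[{"fingers":1,"delta_pos":[0,0,0],"roll":0},{"fingers":1,"delta_pos":[0,0,0],"roll":0},{"fingers":1,"delta_pos":[0,0,0],"roll":0},{"fingers":1,"delta_pos":[0,0,0],"roll":0},{"fingers":1,"delta_pos":[0,0,0],"roll":0}]}' >/dev/null; python3 go.py
python3 -m crank '{"moves":[{"fingers":1,"delta_pos":[0,0,-0.5],"roll":0},{"fingers":1,"delta_pos":[0,0,-1.5],"roll":0},{"fingers":1,"delta_pos":[0,0,-2.7],"roll":0},{"fingers":1,"delta_pos":[0,0,-3.9],"roll":0},{"fingers":1,"delta_pos":[0,0,-5],"roll":0}]}' >/dev/null;  python3 go.py 595.5 -2 200 90
python3 - <<'E'
from h import *
d=snap('wrist','w4'); im=d['frame'][:,:,::-1].copy()
th=np.radians(6.5); ux=np.array([np.cos(th),np.sin(th)]); uy=np.array([-ux[1],ux[0]])
for z,c in((20,(0,0,255)),(40,(255,0,0))):
    P=[tuple(int(round(v)) for v in proj(d,[*(np.array([476.9,243.9])+a*25*ux+b*80*uy),z])) for a,b in((1,1),(1,-1),(-1,-1),(-1,1))]
    cv2.polylines(im,[np.array(P)],True,c,1)
cv2.imwrite('pics/w4c.png',np.hstack([cv2.resize(a[60:360,180:380],(400,600),interpolation=cv2.INTER_CUBIC) for a in (im,d['frame'][:,:,::-1])]))
E
```

```text
t 7.12 [477.7 244.4  26.4] [-180.    -0.    96.4] F [ 0.4 -0.2 -0.1] Mz -0.07 w 85.3 g 0.0
t 7.75 [477.8 244.4 228.3] [179.9  -0.   96.4] F [-0.2  0.8  1. ] Mz -0.00 w 85.5 g 0.0
delta [-6.45   2.238  0.708] roll 0.800
```

View pics/w4c.png

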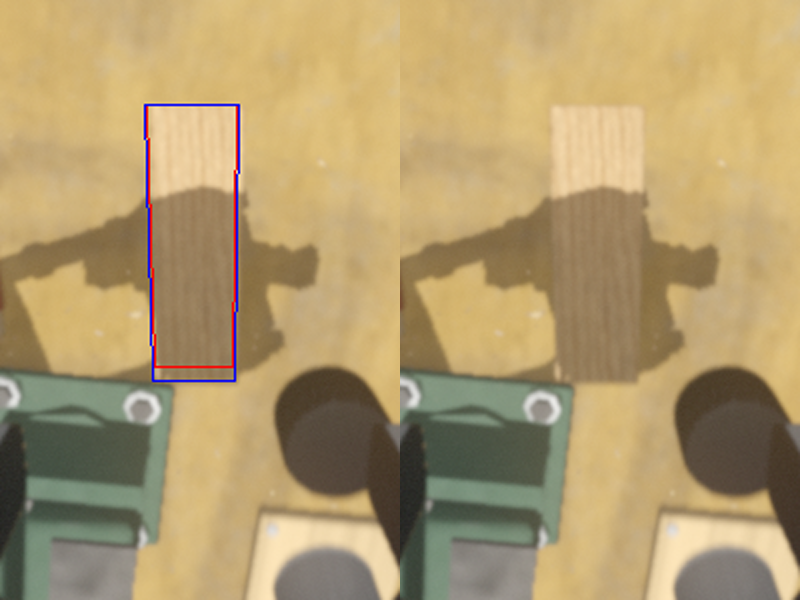

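```bash
python3 -m crank '{"moves":[{"fingers":1,"delta_pos":[-1,0.35,0.1],"roll":0.2},{"fingers":1,"delta_pos":[-2.4,0.8,0.2],"roll":0.4},{"fingers":1,"delta_pos":[-3.8,1.3,0.2],"roll":0.6},{"fingers":1,"delta_pos":[-5.2,1.8,0.2],"roll":0.8},{"fingers":1,"delta_pos":[-6.2,2.2,0.2],"roll":0.8}]}' >/dev/null
python3 -m crank '{"moves":[{"fingers":1,"delta_pos":[-0.25,0,0],"roll":0},{"fingers":1,"delta_pos":[-0.25,0,0],"roll":0},{"fingers":1,"delta_pos":[-0.25,0,0],"roll":0},{"fingers":1,"delta_pos":[-0.25,0,0],"roll":0},{"fingers":1,"delta_pos":[-0.25,0,0],"roll":0}]}' >/dev/null
python3 go.py 596 -2 120 90
python3 - <<'E'
from h import *
d=snap('wrist','w5'); im=d['frame'][:,:,::-1].copy()
for c in((596,-2),):
  for z,r,col in((133,27,(0,0,255)),(95,27,(0,255,0)),(92,38,(255,0,0))):
    P=[proj(d,[c[0]+r*np.cos(t),c[1]+r*np.sin(t),z]) for t in np.linspace(0,6.28,60)]
    cv2.polylines(im,[np.round(P).astype(int)],True,col,1)
cv2.imwrite('pics/w5o.png',cv2.resize(im[180:420,120:440],None,fx=2.5,fy=2.5,interpolation=cv2.INTER_CUBIC))
E
```

```text
t 9.05 [592.6  -1.3 218.6] [180.   -0.   90.1] F [0.1 1.1 0.2] Mz -0.03 w 85.9 g 0.0
delta [-0.019  0.083  2.466] roll 0.010
```

View pics/w5o.png

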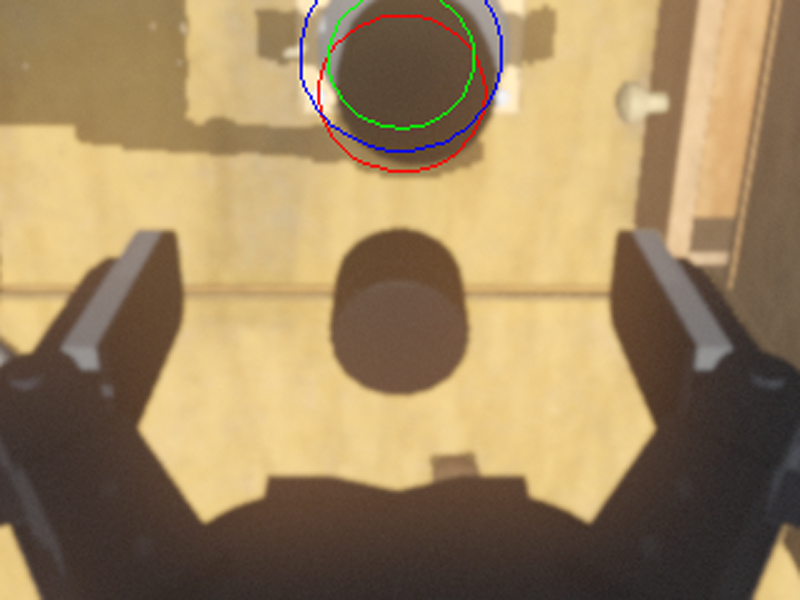

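Run:
```python
from h import *
from scipy.optimize import minimize
T=np.linspace(0,6.28,80)
def fit(f,roi,thr):
    d=load(f); g=cv2.GaussianBlur(cv2.resize(d['frame'],None,fx=4,fy=4,interpolation=cv2.INTER_CUBIC).max(2),(0,0),1.5)
    x0,x1,y0,y1=roi; g=g[4*y0:4*y1,4*x0:4*x1]; m=(g<thr).astype(np.uint8)
    def model(c):
        P=np.array([proj(d,[c[0]+27*np.cos(t),c[1]+27*np.sin(t),z]) for z in(95,133) for t in T])
        h=cv2.convexHull(np.round((P+.5-[x0,y0])*4).astype(np.int32)); k=np.zeros_like(m); cv2.fillPoly(k,[h],1); return k
    best=max(((lambda k:(k&m).sum()/(k|m).sum())(model((x,y))),x,y) for x in np.arange(588,606,1) for y in np.arange(-10,10,1))
    k=model(best[1:]); return best,m,k,g
for f,roi in(('w5',(240,330,180,265)),('top0',(242,272,148,180))):
    for thr in(70,85,100):
        b,m,k,g=fit(f,roi,thr); print(f,thr,b)
    if f=='w5': cv2.imwrite('pics/w5f.png',np.hstack([g,m*255,k*255]))
```

```text
w5 70 (np.float64(0.0), np.int64(605), np.int64(9))
w5 85 (np.float64(0.0), np.int64(605), np.int64(9))
w5 100 (np.float64(0.6321554149085795), np.int64(599), np.int64(3))
top0 70 (np.float64(0.08656126482213439), np.int64(589), np.int64(-6))
top0 85 (np.float64(0.6392440244580322), np.int64(594), np.int64(0))
top0 100 (np.float64(0.797218799507129), np.int64(597), np.int64(0))
```

View pics/w5f.png

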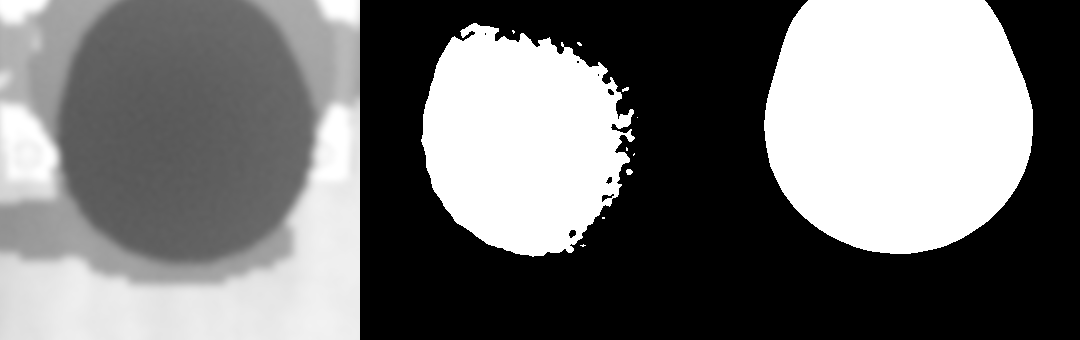

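```bash
python3 - <<'E'
from h import *
T=np.linspace(0,6.28,80)
def fit(f,roi,thr):
    d=load(f); g=cv2.GaussianBlur(cv2.resize(d['frame'],None,fx=4,fy=4,interpolation=cv2.INTER_CUBIC).max(2),(0,0),1.5)
    x0,x1,y0,y1=roi; g=g[4*y0:4*y1,4*x0:4*x1]; m=(g<thr).astype(np.uint8)
    def model(c,r):
        P=np.array([proj(d,[c[0]+q*np.cos(t),c[1]+q*np.sin(t),z]) for z,q in((95,27),(133,r)) for t in T])
        h=cv2.convexHull(np.round((P+.5-[x0,y0])*4).astype(np.int32)); k=np.zeros_like(m); cv2.fillPoly(k,[h],1); return k
    return max(((lambda k:(k&m).sum()/(k|m).sum())(model((x,y),r)),x,y,r) for x in np.arange(590,606,1) for y in np.arange(-8,9,1) for r in (25,26,27))
for f,roi,ts in(('w5',(240,330,180,265),(125,135)),('top0',(242,272,148,180),(85,100,115))):
    for thr in ts: print(f,thr,[float(v) for v in fit(f,roi,thr)])
d=load('w5');print(d['origin'],d['rotation'])
E
python3 go.py
```

```text
w5 125 [0.9692291081839776, 600.0, -1.0, 25.0]
w5 135 [0.9672369411805908, 600.0, 0.0, 26.0]
top0 85 [0.6803940886699508, 598.0, -1.0, 25.0]
top0 100 [0.8457367240089754, 598.0, 0.0, 25.0]
top0 115 [0.8275497621983442, 598.0, 0.0, 25.0]
[593.84021582  82.28829206 362.41855961] [-19.04010102  -0.07684984   0.08234402]
t 9.10 [592.7  -1.4 218.6] [180.   -0.   90.1] F [-0.1 -0.   0.4] Mz 0.01 w 85.7 g 0.0
```

```bash
python3 -m crank '{"moves":[{"fingers":1,"delta_pos":[0.02,0.16,0.7],"roll":0},{"fingers":1,"delta_pos":[0.02,0.16,1.5],"roll":0},{"fingers":1,"delta_pos":[0.02,0.16,2.3],"roll":0},{"fingers":1,"delta_pos":[0.02,0.16,2.9],"roll":0},{"fingers":1,"delta_pos":[0.02,0.16,2.9],"roll":0}]}' >/dev/null; python3 go.py
python3 -m crank '{"moves":[{"fingers":0.5,"delta_pos":[0,0,0],"roll":0},{"fingers":0.3,"delta_pos":[0,0,0],"roll":0},{"fingers":-1,"delta_pos":[0,0,0],"roll":0},{"fingers":-1,"delta_pos":[0,0,0],"roll":0},{"fingers":-1,"delta_pos":[0,0,0],"roll":0}]}' >/dev/null; python3 go.py
```

```text
t 9.72 [596.9  -1.  100.1] [-179.7   -0.    90. ] F [-0.6  0.6 -1.3] Mz -0.05 w 85.5 g 0.0
t 10.35 [600.3  -1.5 104.6] [179.9   0.   90. ] F [-2.4  0.3  6. ] Mz 0.01 w 52.6 g 63.6
```

```bash
python3 -m crank '{"moves":[{"fingers":-1,"delta_pos":[0,0,0],"roll":-0.4},{"fingers":-1,"delta_pos":[0,0,0],"roll":-0.8},{"fingers":-1,"delta_pos":[0,0,0],"roll":-1.2},{"fingers":-1,"delta_pos":[0,0,0],"roll":-1.6},{"fingers":-1,"delta_pos":[0,0,0],"roll":-2}]}' >/dev/null; python3 go.py
```

```text
t 10.97 [600.3  -2.6 104.6] [1.799e+02 1.000e-01 1.057e+02] F [-2.  -3.7  5.3] Mz -2.43 w 52.4 g 65.1
```

```bash
python3 -m crank '{"moves":[{"fingers":-1,"delta_pos":[0,0,0],"roll":0.8},{"fingers":-1,"delta_pos":[0,0,0],"roll":1.6},{"fingers":-1,"delta_pos":[0,0,0],"roll":2.4},{"fingers":-1,"delta_pos":[0,0,0],"roll":3.2},{"fingers":-1,"delta_pos":[0,0,0],"roll":4}]}' >/dev/null; python3 go.py
python3 -m crank '{"moves":[{"fingers":-1,"delta_pos":[0,0,0],"roll":0.5},{"fingers":-1,"delta_pos":[0,0,0],"roll":1},{"fingers":-1,"delta_pos":[0,0,0],"roll":1.5},{"fingers":-1,"delta_pos":[0,0,0],"roll":2},{"fingers":-1,"delta_pos":[0,0,0],"roll":2}]}' >/dev/null; python3 go.py
```

```text
t 11.60 [599.7  -2.4 104.5] [1.799e+02 1.000e-01 7.380e+01] F [-4.4 -2.9  7.6] Mz 0.08 w 52.5 g 64.4
t 12.22 [599.2  -2.3 104.5] [1.8e+02 1.0e-01 5.8e+01] F [-4.5 -1.7  6.9] Mz -0.03 w 52.5 g 64.8
```

Left-hand thread: it turns freely this way. Turn to about 30° yaw.

```bash
python3 -m crank '{"moves":[{"fingers":-1,"delta_pos":[0,0,0],"roll":0.8},{"fingers":-1,"delta_pos":[0,0,0],"roll":1.6},{"fingers":-1,"delta_pos":[0,0,0],"roll":2.4},{"fingers":-1,"delta_pos":[0,0,0],"roll":3},{"fingers":-1,"delta_pos":[0,0,0],"roll":3.4}]}' >/dev/null; python3 go.py
```

```text
t 12.85 [598.2  -1.5 104.5] [-1.799e+02  1.000e-01  3.070e+01] F [-6.3 -0.3 10. ] Mz 0.19 w 52.9 g 64.8
```

Turned 75° from the stop with no torque. Lift slowly at first and check.

```bash
python3 -m crank '{"moves":[{"fingers":-1,"delta_pos":[0,0,-0.1],"roll":0},{"fingers":-1,"delta_pos":[0,0,-0.2],"roll":0},{"fingers":-1,"delta_pos":[0,0,-0.3],"roll":0},{"fingers":-1,"delta_pos":[0,0,-0.4],"roll":0},{"fingers":-1,"delta_pos":[0,0,-0.5],"roll":0}]}' >/dev/null; python3 go.py
```

```text
t 13.47 [599.2  -1.5 122.5] [-180.     0.    30.8] F [ 0.2  0.3 -0.2] Mz 0.08 w 52.4 g 63.8
```

```bash
python3 -m crank '{"moves":[{"fingers":-1,"delta_pos":[0,0,-0.3],"roll":0},{"fingers":-1,"delta_pos":[0,0,-0.7],"roll":0},{"fingers":-1,"delta_pos":[0,0,-1.1],"roll":0},{"fingers":-1,"delta_pos":[0,0,-1.5],"roll":0},{"fingers":-1,"delta_pos":[0,0,-1.7],"roll":0}]}' >/dev/null; python3 -m crank '{"moves":[{"fingers":-1,"delta_pos":[0,0,0],"roll":0},{"fingers":-1,"delta_pos":[0,0,0],"roll":0},{"fingers":-1,"delta_pos":[0,0,0],"roll":0},{"fingers":-1,"delta_pos":[0,0,0],"roll":0},{"fingers":-1,"delta_pos":[0,0,0],"roll":0}]}' >/dev/null; python3 go.py
python3 - <<'E'
from h import *
d=snap('side','s9'); cv2.imwrite('pics/s9c.png',cv2.resize(d['frame'][120:300,160:400,::-1],None,fx=3,fy=3))
E
```

```text
t 14.72 [599.1  -1.4 190.1] [-180.     0.    30.8] F [-0.4  0.1 -1.1] Mz 0.02 w 52.4 g 63.8
```

View pics/s9c.png

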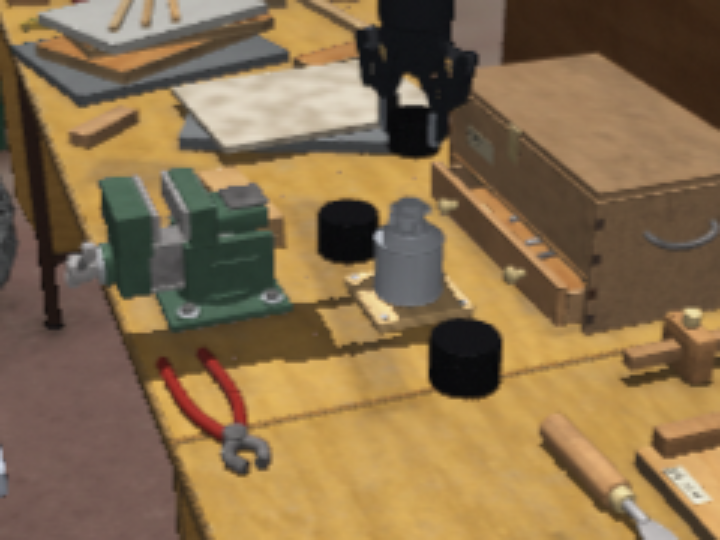

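The picture shows the cap held in the fingers at crop pixel (413,130), well above the bare neck at (410,212). The bystanders are where they were.

```bash
python3 -c "
from plant import order; print(order.close_job())"
```

```text
the job is handed in; nothing more can be done
None
```

The job is handed in, with no verdict returned: strip_b lies flush on strip_a to within about 1 mm in the wrist picture, and the cap, which has a left-hand thread, is held about 85 mm above its seat. I viewed 10 pictures, but one was 1080 pixels wide, over the 800 limit.

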